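# Pull the wrong flap disc from the grinder case

### The arm

A 6-joint arm with a two-finger parallel gripper is mounted at the origin on the work surface. World frame = base frame: x ahead of the robot, y to its left, z up, the work surface at z = 0. Lengths are in m, angles in degrees, forces in N, time in s.
With the tool pointing down it reaches from about 0.325 to 0.85 m from the base axis. Payload 15.5 kg.
Tool frame: the origin (TCP) lies at the very end of the fingers, on their centre line; the grasp point (between the pads) lies arm.grip_depth behind it (arm.grip_depth is the distance from the TCP to the grasp point, in m); z points along the fingers, y is the line along which they close (so a half turn about z gives the same grasp; the last joint's range is limited). The gripper opens to 91 mm and grips with 3 to 60 N. Pads are 32 mm wide; open, the fingers measure 118 mm over their backs; the gripper's body (76 mm by 178 mm) begins 60 mm behind the grasp point.
Start: joints at [-81.79, 28.281, 77.091, -0, 74.628, -5.472], TCP at [0.148, -0.607, 0.214] pointing down, gripper open.
Joint ranges: [-166.48, 166.48], [-47.26, 123.95], [12.59, 153.08], [-70.14, 250.14], [6.76, 159.57], [-176.63, 176.63]. Speed limits (degrees/s): [108.29, 108.29, 147.25, 172.46, 172.46, 172.46].

### API

Orientations are given as a 3x3 rotation matrix whose columns are the frame's x, y, z axes.
In Python, from rig import arm gives the robot as it stands. Calls block until the motion is done:
- arm.move_to(position, orientation): joint-space move of the TCP to a pose.
- arm.move_l(position, orientation=None, feed=0.15): straight line of the TCP; orientation=None keeps the orientation; feed is the mean speed in m/s.
- arm.move_joints(angles): joint-space move.
- arm.grip(opening): finger opening in m; the grip force is fixed at half the most; returns when the fingers have stopped.
- arm.sleep(seconds).
- arm.solve_ik(position, orientation): joint angles nearest the present ones, or None.
- arm.snapshot(name): name is "scene" or "top"; returns the picture (400x640x3 uint8, red, green, blue); there is no depth.
- arm.get_calibration(name): a dict with "intrinsics" (3x3 intrinsics, pixels), "k1" (the pictures are not rectified: a ray, as slopes to the right and down, at radius r is drawn at 1 + k1 r^2 times it, then the intrinsics apply), "cam_to_world" (4x4, takes a point from camera to world coordinates). Camera axes: x right, y down, z forward; pixel columns grow to the right and rows downward; lengths in m; the calibration is good to about 2 mm. A picture is of the moment at which its call begins. get_calibration takes no time and is no camera call.
A pose or a line that the arm cannot do raises arm.Unreachable and nothing moves.
- arm.sign_off(): hands the job in; it is judged then, once.
Readings, each from a call of its own:
- arm.current_t(): time.
- arm.current_joint_positions(): joint angles.
- arm.current_dq(): joint speeds.
- arm.current_tau(): joint torques, N m.
- arm.current_ee_pos(): TCP position.
- arm.current_tool_rot(): TCP orientation.
- arm.current_force(): force on the tool from outside, world axes, zero at the start.
- arm.current_torque(): the same for the moment, N m.
- arm.current_width(): finger opening in m.
- arm.current_grasp_force(): force on a finger pad.
Only numpy, scipy, OpenCV 4.12 (cv2) and the standard library are available. Lean on these libraries where they do the work, as an engineer would, in place of code of your own. Each camera call takes 0.05 s, during which the arm holds its last target. There are 200 camera calls.

### The job

Unlock the yellow-framed disc case by turning its white lock knob fully anticlockwise to its stop, and only then lift the lid fully open and leave it open. Check the discs in the case against the layout board: take out the one disc whose colour tag is on the red field, lift it clear and lay it gently, flat with its hub up, in the red reject tray. Leave the other two discs in their bays and everything else on the bench where it is.

Things in the scene. Friction and masses are not known exactly. Their poses are not given: they have to be found in the camera images.
- case: Fixed black disc case, 116 (x) x 336 (y) x 26 mm high, walls and floor 5 mm. Origin: centre of its underside, on the table. x points from its front (handle) to its hinge. Three bays 106 mm square, centred at y = -110, 0, +110 mm, x = 0, 18 mm high dividers; one disc in each. Closed with its lid it is 62 mm high. A 22 mm high boss at its +y end carries the lock knob.
- lid (a joint): Hinge of the lid (clear panel in a yellow frame, 116 x 336 mm, 36 mm deep, 0.35 kg), rad: 0 shut, 1.2 fully open at its stop (69 degrees). Open, it still leans over the bays, so the discs can be reached only with the tool leaning back about 30 to 45 degrees towards the case's front. Stiff hinge: it stays where it is left; opening takes about 4 N at the handle.
- lid_hinge (a point): On the hinge line, in the middle of its length: 58 mm behind the case's centre, 26.5 mm above the table. The hinge line is parallel to the case's y.
- lid_handle (a point): Middle of the bar of the lid's handle: a steel round bar about 10 mm thick and 100 mm long, parallel to the case's y, 35 mm in front of the lid's front face (free gap behind the bar about 30 mm). Lid closed: 151 mm in front of the hinge line, 22 mm above it, 48 mm above the table. It turns with the lid.
- lock (a joint): Lock knob of the case, rad: grows clockwise seen from above; 0 = fully anticlockwise at its end stop = unlocked; up to 1.6 = locked. It turns easily and stays where left. At 0 its grip bar lies along the case's x, at value q the bar is turned q clockwise from that. The lock is only a sign to the worker: it does not block the lid mechanically.
- lock_grip (a point): On the vertical axis of the white lock knob (215 mm to the case's +y, x = 0), at the height to grip. The grip bar is 14 mm thick, 42 mm long and 32 mm high, its top 7 mm above this point.
- board: Layout board, an aluminium plate 100 (x) x 160 (y) x 4 mm lying fixed on the table. Origin: centre of its underside. The white field (98 mm, towards its +y) carries the colour tags of the two kinds of disc that belong in the case; the red field (46 mm, at its -y end) carries the tag of the kind that does not.
- board_red_field (a point): Centre of the red field on top of the board.
- tray: Fixed red reject tray, open box 140 x 140 x 25 mm outside, walls and floor 5 mm. Origin: centre of its underside, on the table. Board and tray may change sides.
- tray_in (a point): Centre of the tray's inner floor, 5 mm above the table.
- tag_orange: Orange round tag, 38 mm across, 2 mm thick, fixed on the layout board; on the white field: orange discs belong in the case; within 20 mm of the red field's centre: the orange disc is wrong. Origin: centre of its underside.
- tag_blue: Blue round tag, 38 mm across, 2 mm thick, fixed on the layout board; on the white field: blue discs belong in the case; within 20 mm of the red field's centre: the blue disc is wrong. Origin: centre of its underside.
- tag_green: Green round tag, 38 mm across, 2 mm thick, fixed on the layout board; on the white field: green discs belong in the case; within 20 mm of the red field's centre: the green disc is wrong. Origin: centre of its underside.
- disc_orange_center (a point): Centre of the orange flap disc, half-way up (22 mm above its underside) on its axis; z is its axis. Disc 100 mm across and 12 mm thick, with a steel hub (plain cylinder 30 mm across) standing 32 mm up from its middle, 44 mm in all, about 0.25 kg. Take it by the hub; it lies hub upward in any one of the bays.
- disc_blue_center (a point): Centre of the blue flap disc, half-way up (22 mm above its underside) on its axis; z is its axis. Disc 100 mm across and 12 mm thick, with a steel hub (plain cylinder 30 mm across) standing 32 mm up from its middle, 44 mm in all, about 0.25 kg. Take it by the hub; it lies hub upward in any one of the bays.
- disc_green_center (a point): Centre of the green flap disc, half-way up (22 mm above its underside) on its axis; z is its axis. Disc 100 mm across and 12 mm thick, with a steel hub (plain cylinder 30 mm across) standing 32 mm up from its middle, 44 mm in all, about 0.25 kg. Take it by the hub; it lies hub upward in any one of the bays.
- bracket: Loose bystander: bent steel U-channel, 150 x 80 x 54 mm, front left. Origin: on its underside.
- rod_tin: Loose bystander: green tin of welding rods, 66 mm across, 190 mm tall with its rods, front right. Origin: on its underside.
- wrench: Loose bystander: steel wrench 140 mm long lying far right. Origin: on its underside.
- spray: Loose bystander: spray can 64 mm across, 180 mm tall, standing to the right behind. Origin: on its underside.
- paste_jar: Loose bystander: jar 72 mm across, 90 mm tall, standing to the left behind. Origin: on its underside.

How it is judged (in metres and radians):
On the way, in this order (a step that is already met when the one before it is completed fails the run):
1. the lock knob is fully anticlockwise (within 0.1 rad of its stop) with the lid still shut (value of joint lock below 0.1 rad and value of joint lid below 0.06 rad), for 0.2 s.
2. the lid is fully open (above 1.05 rad) (value of joint lid above 1.05 rad), for 0.2 s.
3. the wrong disc is lifted clear of the case (its centre above 70 mm) (((horizontal distance between tag_orange and board_red_field below 0.02 m and height (world z) of disc_orange_center above 0.07 m) or (horizontal distance between tag_blue and board_red_field below 0.02 m and height (world z) of disc_blue_center above 0.07 m) or (horizontal distance between tag_green and board_red_field below 0.02 m and height (world z) of disc_green_center above 0.07 m))), for 0.1 s.
At the end, for the whole second after the job is handed in: Lock within 0.1 rad of its stop; lid open above 1.05 rad; the disc tagged on the red field at rest in the reject tray, hub up (0.1 rad), centre within 20 mm of the tray's in plan and flat on its floor (6 mm); the other discs within 20 mm of their start (value of joint lock below 0.1 rad and value of joint lid above 1.05 rad and ((horizontal distance between tag_orange and board_red_field below 0.02 m and horizontal distance between disc_orange_center and tray_in below 0.02 m and z of disc_orange_center in the frame of tray_in below 0.028 m and angle between disc_orange_center's own z axis and vertical below 0.1 rad and linear speed of disc_orange below 0.02 m/s) or (horizontal distance between tag_blue and board_red_field below 0.02 m and horizontal distance between disc_blue_center and tray_in below 0.02 m and z of disc_blue_center in the frame of tray_in below 0.028 m and angle between disc_blue_center's own z axis and vertical below 0.1 rad and linear speed of disc_blue below 0.02 m/s) or (horizontal distance between tag_green and board_red_field below 0.02 m and horizontal distance between disc_green_center and tray_in below 0.02 m and z of disc_green_center in the frame of tray_in below 0.028 m and angle between disc_green_center's own z axis and vertical below 0.1 rad and linear speed of disc_green below 0.02 m/s)) and (horizontal distance between tag_orange and board_red_field below 0.02 m or distance of disc_orange_center from where it was at the start of the episode below 0.02 m) and (horizontal distance between tag_blue and board_red_field below 0.02 m or distance of disc_blue_center from where it was at the start of the episode below 0.02 m) and (horizontal distance between tag_green and board_red_field below 0.02 m or distance of disc_green_center from where it was at the start of the episode below 0.02 m)); the robot touches nothing.
It fails at once if the lid is opened (above 0.08 rad) while the lock is more than 0.2 rad from its stop (value of joint lid above 0.08 rad and value of joint lock above 0.2 rad).
It fails at once if a disc that belongs in the case is taken out or shoved (moved over 20 mm) ((not (horizontal distance between tag_orange and board_red_field below 0.02 m) and distance of disc_orange_center from where it was at the start of the episode above 0.02 m) or (not (horizontal distance between tag_blue and board_red_field below 0.02 m) and distance of disc_blue_center from where it was at the start of the episode above 0.02 m) or (not (horizontal distance between tag_green and board_red_field below 0.02 m) and distance of disc_green_center from where it was at the start of the episode above 0.02 m)).
It fails at once if a disc is dropped or thrown into the tray (faster than 0.7 m/s low over it) ((horizontal distance between disc_orange_center and tray_in below 0.06 m and height (world z) of disc_orange_center below 0.08 m and linear speed of disc_orange above 0.7 m/s) or (horizontal distance between disc_blue_center and tray_in below 0.06 m and height (world z) of disc_blue_center below 0.08 m and linear speed of disc_blue above 0.7 m/s) or (horizontal distance between disc_green_center and tray_in below 0.06 m and height (world z) of disc_green_center below 0.08 m and linear speed of disc_green above 0.7 m/s)).
It fails at once if a bystander is shifted by more than 40 mm (distance of any of bracket, rod_tin, wrench, spray, paste_jar from where it was at the start of the episode above 0.04 m).
It also fails if it takes over 64 s, if anything falls off the work surface, if the arm or the gripper's body presses on something with over 40 N, if the wrist force passes 120 N, or if a joint passes its speed limit or range.

## Working session

There is one attempt and no reset: what is moved stays moved. The work goes in short steps, each a Python script; the robot and the scene stay as the last script left them, time stands still between calls to the robot, and variables do not carry over. Pictures are saved under pics/ and viewed, at most 10 in all, crops included, and the job is handed in when it is done.

```bash
ls; mkdir -p pics; python3 - <<'E'
from rig import arm
import cv2
for n in ("top","scene"):
    im=arm.snapshot(n); cv2.imwrite(f"pics/{n}0.png",im[:,:,::-1])
    c=arm.get_calibration(n); print(n,c["intrinsics"],c["k1"],c["cam_to_world"])
print(arm.grip_depth, arm.current_tool_rot(), arm.current_t())
E
```

```text
pics
top [[414.88377938   0.         315.98892575]
 [  0.         414.88377938 200.44982389]
 [  0.           0.           1.        ]] -0.003234629131498645 [[-0.0126029  -0.9982114   0.05843946  0.4748847 ]
 [-0.99990797  0.01287477  0.00427795 -0.04228581]
 [-0.0050227  -0.05838017 -0.99828179  1.50721989]
 [ 0.          0.          0.          1.        ]]
scene [[517.95468503   0.         320.70398448]
 [  0.         517.95468503 199.57303636]
 [  0.           0.           1.        ]] -0.0068159625670369435 [[-0.79470257  0.32504835 -0.51263183  1.33059616]
 [ 0.60696605  0.4343444  -0.66553524  0.93659302]
 [ 0.00632764 -0.84005268 -0.54246793  0.89099232]
 [ 0.          0.          0.          1.        ]]
0.0188 [[ 9.71614018e-01  2.36571735e-01 -1.16608754e-04]
 [ 2.36571726e-01 -9.71613469e-01  1.04196972e-03]
 [ 1.33201948e-04 -1.03997872e-03 -9.99999450e-01]] 0.1
```

View pics/top0.png

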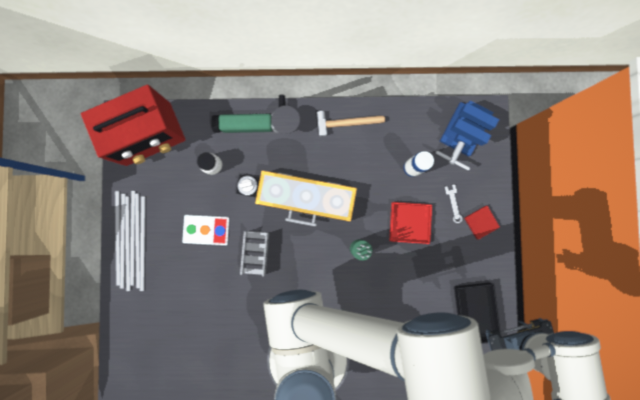

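View pics/scene0.png

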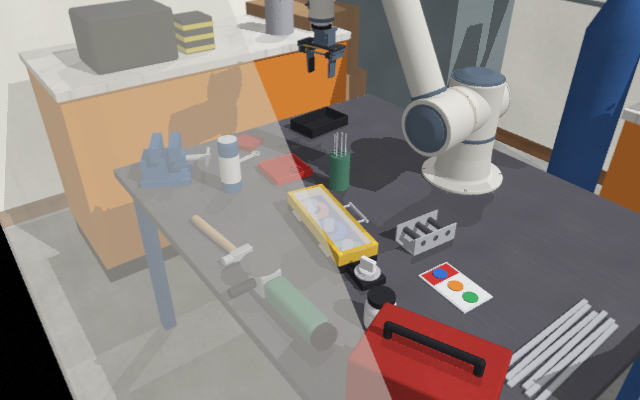

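The top view shows the blue tag on the red field at (221,230), the case at about (306,195) with the knob at (247,185), and the tray at (411,222). Next I measure the case, tray, knob and disc colours.

```bash
cat > h.py <<'E'
from rig import arm
import cv2, numpy as np
def ray(n,uv):
    c=arm.get_calibration(n);K=c["intrinsics"];T=c["cam_to_world"]
    d=np.array([(uv[0]-K[0,2])/K[0,0],(uv[1]-K[1,2])/K[1,1]]);s=d.copy()
    for _ in range(5): s=d/(1+c["k1"]*(s@s))
    return T[:3,3],T[:3,:3]@np.array([*s,1])
def onz(n,uv,z):
    o,d=ray(n,uv);return o+d*(z-o[2])/d[2]
def tri(a,b):
    (o,d),(p,e)=ray("top",a),ray("scene",b)
    s=np.linalg.lstsq(np.c_[d,-e],p-o,rcond=None)[0]
    return (o+d*s[0]+p+e*s[1])/2
def save(im,name,box,k):
    x,y,w,h=box;cv2.imwrite(f"pics/{name}.png",cv2.resize(im[y:y+h,x:x+w,::-1],None,fx=k,fy=k,interpolation=cv2.INTER_CUBIC))
def biggest(m,box):
    x,y,w,h=box;z=np.zeros_like(m);z[y:y+h,x:x+w]=m[y:y+h,x:x+w]
    return max(cv2.findContours(z,cv2.RETR_EXTERNAL,cv2.CHAIN_APPROX_NONE)[0],key=cv2.contourArea)
E
python3 - <<'E'
from h import *
im=arm.snapshot("top");sc=arm.snapshot("scene")
a=cv2.resize(im[165:230,230:365],None,fx=5.5,fy=5.5,interpolation=cv2.INTER_CUBIC)
b=cv2.resize(sc[180:290,280:400],None,fx=2.2,fy=2.2,interpolation=cv2.INTER_CUBIC)
out=np.zeros((a.shape[0]+b.shape[0],max(a.shape[1],b.shape[1]),3),np.uint8)
out[:a.shape[0],:a.shape[1]]=a;out[a.shape[0]:,:b.shape[1]]=b
cv2.imwrite("pics/crop1.png",out[:,:,::-1])
h=cv2.cvtColor(im,cv2.COLOR_RGB2HSV)
y=cv2.inRange(h,(18,120,120),(32,255,255))
c=biggest(y,(240,160,130,70));r=cv2.minAreaRect(c);bp=cv2.boxPoints(r)
P=np.array([onz("top",p+0.0,0.062) for p in bp]);print("lid rect",r,"\n",P.round(4),P.mean(0))
for i in range(4):print(np.linalg.norm(P[i]-P[i-1]))
rd=cv2.inRange(h,(0,150,90),(8,255,255))|cv2.inRange(h,(172,150,90),(180,255,255))
r=cv2.minAreaRect(biggest(rd,(375,190,65,65)));bp=cv2.boxPoints(r)
P=np.array([onz("top",p,0.025) for p in bp]);print("tray",r,"\n",P.round(4),P.mean(0))
for i in range(4):print(np.linalg.norm(P[i]-P[i-1]))
w=cv2.inRange(h,(0,0,170),(180,50,255))
c=biggest(w,(236,172,21,26));print("knob",cv2.minAreaRect(c),onz("top",cv2.minAreaRect(c)[0],.05))
E
```

```text
lid rect ((305.47418212890625, 195.43966674804688), (97.818359375, 34.560543060302734), 10.491477012634277) 
 [[ 0.5515  0.1796  0.062 ]
 [ 0.6706  0.157   0.062 ]
 [ 0.6035 -0.179   0.062 ]
 [ 0.4852 -0.1549  0.062 ]] [0.57769033 0.00069136 0.062     ]
0.3410166192891688
0.12117765099528242
0.34263182362891204
0.1207233917004633
tray ((410.566162109375, 222.44163513183594), (40.35874938964844, 39.235939025878906), 3.5763344764709473) 
 [[ 0.4147 -0.2944  0.025 ]
 [ 0.554  -0.3064  0.025 ]
 [ 0.5432 -0.45    0.025 ]
 [ 0.404  -0.4373  0.025 ]] [ 0.47898437 -0.37201529  0.025     ]
0.14323001579812902
0.1398290352688818
0.14401066160853096
0.13974208053691886
knob ((246.5, 185.5), (17.0, 17.0), 90.0) [0.61619931 0.20851219 0.05      ]
```

View pics/crop1.png

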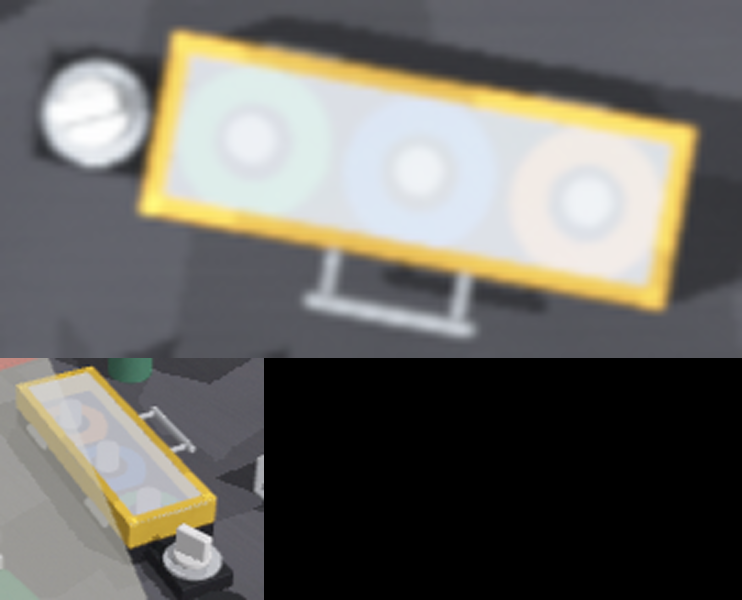

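Green is in the +y bay, blue (the wrong disc) in the middle bay, orange in the −y bay. The knob bar appears to lie roughly across the case; I'll zoom in with contrast.

```bash
python3 - <<'E'
from h import *
im=arm.snapshot("top");sc=arm.snapshot("scene")
f=lambda g,lo:np.clip((g.astype(float)-lo)*255/(255-lo),0,255).astype(np.uint8)
a=cv2.resize(f(im[172:200,232:262],130),(390,364),interpolation=cv2.INTER_CUBIC)
b=cv2.resize(sc[248:294,344:390],(400,400),interpolation=cv2.INTER_CUBIC)
out=np.zeros((400,800,3),np.uint8);out[:364,:390]=a;out[:,400:]=b
cv2.imwrite("pics/knob.png",out[:,:,::-1])
E
```

```text
(no output)
```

View pics/knob.png

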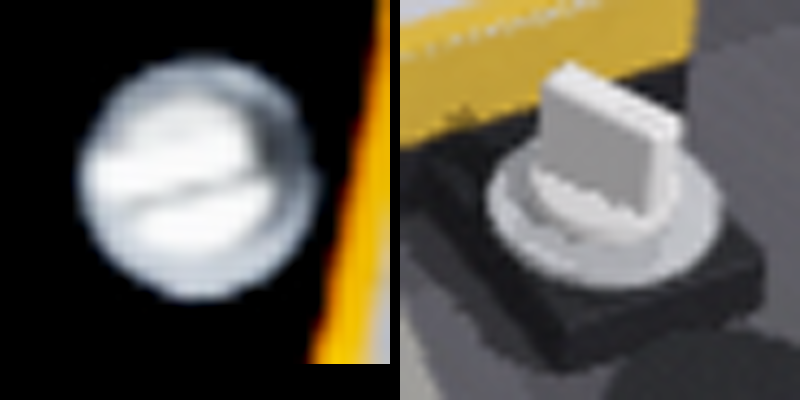

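The scene crop shows the bar's top face with end midpoints at crop (555,72) and (667,135), i.e. scene px ≈(361.8,256.3) and (374.7,263.5).

```bash
python3 - <<'E'
from h import *
p=lambda u,v:(344+(u-400)/8.696,248+v/8.696)
for z in (.055,.06,.065,.07,.075):
    A=onz("scene",p(555,72),z);B=onz("scene",p(667,135),z);d=B-A
    a=np.degrees(np.arctan2(d[1],d[0]));print(z,A.round(4),B.round(4),"len",np.linalg.norm(d).round(4),"ang",a,"mid",((A+B)/2).round(4))
# top view dark line
q=lambda u,v:(232+u/13,172+v/13)
d=onz("top",q(270,175),.05)-onz("top",q(120,205),.05);print(np.degrees(np.arctan2(d[1],d[0])))
for y in (-11.25,):
    c=np.array([.5777,.0007]);t=np.radians(y);print(c+.215*np.array([-np.sin(t),np.cos(t)]))
# lid corners in the scene view, front/hinge check: handle by top
E
```

```text
0.055 [0.6183 0.1852 0.055 ] [0.6114 0.2261 0.055 ] len 0.0415 ang 99.58327911513275 mid [0.6149 0.2057 0.055 ]
0.06 [0.6226 0.1897 0.06  ] [0.6157 0.2304 0.06  ] len 0.0413 ang 99.58327911513253 mid [0.6191 0.21   0.06  ]
0.065 [0.6268 0.1942 0.065 ] [0.62   0.2346 0.065 ] len 0.041 ang 99.5832791151326 mid [0.6234 0.2144 0.065 ]
0.07 [0.6311 0.1987 0.07  ] [0.6243 0.2389 0.07  ] len 0.0408 ang 99.58327911513284 mid [0.6277 0.2188 0.07  ]
0.075 [0.6353 0.2032 0.075 ] [0.6286 0.2431 0.075 ] len 0.0405 ang 99.58327911513275 mid [0.632  0.2232 0.075 ]
-79.38890774227238
[0.61964442 0.21156884]
```

The bar sits at about −80°, so q≈1.2 rad, with its top at z≈0.061. I'll turn the knob now.

```bash
cat >> h.py <<'E'
C=np.array([.5777,.0007]);YAW=-11.25
def R(phi,alpha=0):
    """tool pointing down, closing line at world angle phi; leaned by alpha so that it points towards phi-90"""
    from scipy.spatial.transform import Rotation as S
    p=np.radians(phi);y=np.array([np.cos(p),np.sin(p),0]);z=np.array([0,0,-1.])
    M=np.c_[np.cross(y,z),y,z]
    return S.from_rotvec(y*np.radians(alpha)).as_matrix()@M
def W(x,y,z):
    t=np.radians(YAW);c,s=np.cos(t),np.sin(t)
    return np.array([C[0]+c*x-s*y,C[1]+s*x+c*y,z])
def st(m=""): print(m,"t",round(arm.current_t(),2),"p",np.round(arm.current_ee_pos(),4),"F",np.round(arm.current_force(),1),"w",round(arm.current_width(),4),"g",round(arm.current_grasp_force(),1))
E
python3 - <<'E'
from h import *
print("handle seen",onz("top",(300.9,222.3),.048),"expected",W(-.093,0,.048), "tin top",onz("top",(361,250),.17))
p=arm.current_ee_pos();arm.move_l([p[0],p[1],.28],feed=.25)
k=W(0,.215,0);Rk=R(10)
arm.move_to([k[0],k[1],.25],Rk);st("above")
arm.grip(.05)
arm.move_l([k[0],k[1],.10],feed=.25);arm.move_l([k[0],k[1],.036],feed=.08);st("down")
arm.grip(0);st("grip");
E
```

```text
handle seen [0.48410425 0.01794167 0.048     ] expected [0.48648697 0.0188434  0.048     ] tin top [ 0.39224795 -0.17879212  0.17      ]
above t 4.02 p [0.6199 0.2109 0.25  ] F [-0.3  0.1  0.5] w 0.0911 g 0.0
down t 6.49 p [0.6198 0.2116 0.0363] F [0.5 0.9 0.2] w 0.0504 g 0.0
grip t 7.13 p [0.6222 0.2118 0.0365] F [12.5  0.4 -5.6] w 0.0136 g 30.0
```

```bash
python3 - <<'E'
from h import *
p=arm.current_ee_pos();arm.move_l([p[0],p[1],.0365],feed=.05);st("centred")
q=np.array(arm.current_joint_positions())
for d in (20,40,60,69,74):
    arm.move_joints([*q[:5],q[5]-d]);M=arm.current_tool_rot()
    print(d,"phi",np.degrees(np.arctan2(M[1,1],M[0,1])).round(1),"Mz",np.round(arm.current_torque()[2],2));st()
arm.grip(.04);arm.sleep(.1);p=arm.current_ee_pos();arm.move_l([p[0],p[1],.16],feed=.2);st()
im=arm.snapshot("top");save(im,"k2",(230,165,135,65),5.5)
E
```

```text
centred t 7.38 p [0.6223 0.2118 0.0365] F [ 1.4  0.2 -1.3] w 0.014 g 30.0
20 phi 29.8 Mz 0.08
 t 7.83 p [0.622  0.2117 0.0365] F [-1.3 -1.5  1.9] w 0.0143 g 30.0
40 phi 49.7 Mz 0.08
 t 8.27 p [0.6217 0.2115 0.0365] F [-3.5 -4.2  4.8] w 0.0138 g 30.0
60 phi 69.7 Mz 0.03
 t 8.71 p [0.6216 0.2112 0.0364] F [-4.6 -6.4  5.7] w 0.0136 g 30.0
69 phi 78.7 Mz -0.01
 t 8.99 p [0.6215 0.211  0.0364] F [-5.6 -7.5  5.8] w 0.0138 g 30.0
74 phi 83.6 Mz -1.18
 t 9.24 p [0.6214 0.2111 0.0364] F [-4.9 -6.   5.8] w 0.0157 g 31.5
 t 10.67 p [0.6217 0.2117 0.159 ] F [ 0.8  0.4 -0.1] w 0.0398 g 0.0
```

```bash
python3 - <<'E'
from h import *
im=arm.snapshot("scene");save(im,"k3",(344,235,50,50),8)
E
```

```text
(no output)
```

View pics/k3.png

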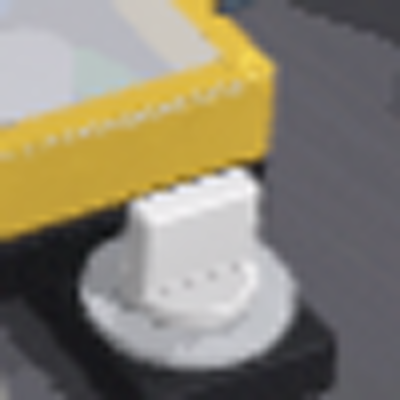

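The knob is at its stop: the moment jumps to −1.2 Nm and the bar lies parallel to the lid end (crop ≈(195,215)). Next, open the lid.

```bash
sed -i 's/^C=.*;/C=np.array([.579,.0005]);/' h.py
python3 - <<'E'
from h import *
p=arm.current_ee_pos();arm.move_l([p[0],p[1],.2],feed=.25)
Rh=R(YAW)
def hp(th,gz=.0188):
    a=np.arctan2(.022,.151)+th;r=np.hypot(.151,.022)
    return W(.058-r*np.cos(a),0,.0265+r*np.sin(a)-gz)
h=hp(0)
arm.move_to([h[0],h[1],.15],Rh);arm.grip(.034)
arm.move_l(h,feed=.12);st("down")
arm.grip(0);st("grip")
d=arm.current_ee_pos()-h;print("offset",d)
for th in np.r_[np.arange(.1,1.15,.15),1.17,1.2]:
    arm.move_l(hp(th)+d*[1,1,0]*(.5),feed=.12);F=arm.current_force();print(round(th,2),np.round(F,1),arm.current_width().__round__(4))
    if np.linalg.norm(F)>70:break
st("end");print(hp(th))
im=arm.snapshot("scene");cv2.imwrite("pics/lid.png",im[:,:,::-1])
E
```

```text
down t 13.82 p [0.4881 0.0186 0.0302] F [ 1.  -0.7  0.4] w 0.0338 g 0.0
grip t 14.31 p [0.4892 0.0184 0.0301] F [ 4.9 -1.5 -0.3] w 0.0099 g 30.0
offset [ 0.0013894  -0.00019672  0.00039967]
0.1 [ 3.1 -1.7 -1.2] 0.0104
0.25 [ 5.  -3.5 -2.2] 0.0103
0.4 [ 1.6 -2.2 -1.1] 0.0101
0.55 [-5.7 -2.5  4.2] 0.0099
0.7 [-14.4   0.   15.6] 0.0104
0.85 [-16.5  -0.3  24.5] 0.0103
1.0 [-11.2  -1.4  25.6] 0.0102
1.17 [-4.  -3.2 17.2] 0.0103
1.2 [-4.9 -2.8 17.2] 0.0103
end t 17.25 p [ 0.603  -0.0044  0.1565] F [-4.9 -2.8 17.2] w 0.0103 g 30.0
[ 0.60233174 -0.00414097  0.15640977]
```

View pics/lid.png

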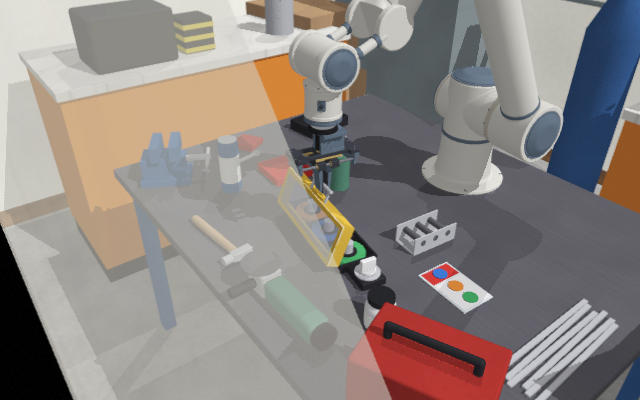

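The lid is open; the discs are now visible, green at (350,250) and the blue disc beside it. Next: release, retract and pick up the blue disc with a lean.

```bash
sed -i 's/^C=.*;/C=np.array([.580,.0005]);/' h.py
cat >> h.py <<'E'
AL=36
def tcp_for(g,t,back=0): return np.asarray(g)+t*(arm.grip_depth-back)
E
python3 - <<'E'
from h import *
arm.grip(.03);st("rel")
p=arm.current_ee_pos();arm.move_l([p[0],p[1],.235],feed=.25)
g=W(0,0,.0455)
for phi,a in ((YAW+90,-AL),(YAW-90,AL)):
    M=R(phi,a);t=M[:,2]
    print(phi,"point",t.round(2),[None if (s:=arm.solve_ik(tcp_for(g,t,b),M)) is None else np.round(s,0) for b in (.15,0)])
    G=np.array([.479,-.372,.0455]);dz=-38
    from scipy.spatial.transform import Rotation as S
    M2=S.from_euler('z',dz,degrees=True).as_matrix()@M
    print([None if (s:=arm.solve_ik(tcp_for(x,M2[:,2]),M2)) is None else np.round(s,0) for x in (G,G+[0,0,.25])])
    x=W(-.06,0,.30);print(None if (s:=arm.solve_ik(tcp_for(x,t),M)) is None else np.round(s,0))
im=arm.snapshot("scene");save(im,"lid2",(260,140,150,150),4)
E
```

```text
rel t 17.81 p [ 0.6029 -0.0042  0.1562] F [-0.   0.6 -0.5] w 0.0303 g 0.0
78.75 point [ 0.58 -0.11 -0.81] [None, array([ -3.,  39., 123., 195.,  18.,  82.])]
[array([-41.,  40., 119., 200.,  15.,  78.]), array([-41.,  12., 105., -11.,  28., -74.])]
[ -2.   4. 114. -12.  27. -71.]
-101.25 point [ 0.58 -0.11 -0.81] [None, array([ -3.,  39., 123., 195.,  18., -98.])]
[array([ -41.,   40.,  119.,  200.,   15., -102.]), array([-41.,  12., 105., -11.,  28., 106.])]
[ -2.   4. 114. -12.  27. 109.]
```

View pics/lid2.png

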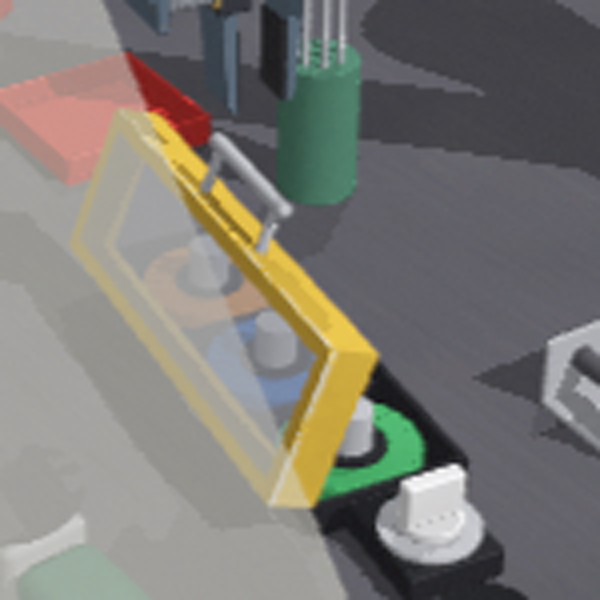

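The lid stays open. At this tilt the wrist passes near its singularity (j5 small), so I'll scan for a continuous path by varying the tool azimuth.

```bash
cat >> h.py <<'E'
def ik(g,az,al=AL):
    M=R(az-90,al);return arm.solve_ik(tcp_for(g,M[:,2]),M),M
E
python3 - <<'E'
from h import *
s=lambda q:"None" if q is None else " ".join(f"{v:.0f}" for v in q)
for al in (36,42):
  for off in (-11,0,8,20):
    print("al",al,"az",off)
    for x,z in ((0,.0455),(0,.075),(-.03,.11),(-.05,.15),(-.05,.2),(-.05,.25),(-.05,.3)):
        print("  ",x,z,s(ik(W(x,0,z),off,al)[0]))
  print("tray")
  for off in (-39+12,-39+20):
    for z in (.0455,.08,.12,.17,.22,.3): print("  ",off,z,s(ik(np.array([.479,-.372,z]),off,al)[0]))
E
```

```text
al 36 az -11
   0 0.0455 -3 39 123 195 18 -98
   0 0.075 -3 35 122 200 14 -103
   -0.03 0.11 -3 29 125 208 11 -110
   -0.05 0.15 None
   -0.05 0.2 -2 16 121 -36 9 133
   -0.05 0.25 -2 10 117 -17 18 114
   -0.05 0.3 -2 5 113 -11 27 107
al 36 az 0
   0 0.0455 -9 39 124 164 19 -82
   0 0.075 -9 35 123 159 14 -76
   -0.03 0.11 -9 29 125 153 11 -71
   -0.05 0.15 None
   -0.05 0.2 -8 15 122 36 9 48
   -0.05 0.25 -8 9 118 16 18 67
   -0.05 0.3 -8 4 113 11 27 73
al 36 az 8
   0 0.0455 -13 39 123 143 20 -72
   0 0.075 -13 35 122 133 17 -61
   -0.03 0.11 -13 29 125 124 15 -52
   -0.05 0.15 -13 22 126 99 12 -27
   -0.05 0.2 -13 15 122 55 15 18
   -0.05 0.25 -13 9 118 34 22 41
   -0.05 0.3 -13 4 113 24 31 51
al 36 az 20
   0 0.0455 -18 39 121 115 23 -59
   0 0.075 -18 35 120 103 22 -47
   -0.03 0.11 -19 30 123 96 22 -39
   -0.05 0.15 -19 23 124 80 22 -23
   -0.05 0.2 -19 16 120 58 26 1
   -0.05 0.25 -19 10 116 44 32 17
   -0.05 0.3 -19 6 112 36 39 27
tray
   -27 0.0455 -51 40 119 130 18 -62
   -27 0.08 -51 35 118 115 15 -45
   -27 0.12 -51 30 117 89 14 -19
   -27 0.17 -51 24 114 58 16 13
   -27 
[... 951 characters left out ...]
 123 63 17 10
   -0.05 0.3 -15 4 118 41 24 34
al 42 az 20
   0 0.0455 -21 43 125 128 33 -75
   0 0.075 -21 38 124 121 31 -67
   -0.03 0.11 -21 33 127 116 30 -62
   -0.05 0.15 -22 26 128 104 28 -50
   -0.05 0.2 -22 18 125 83 27 -26
   -0.05 0.25 -22 11 121 64 30 -4
   -0.05 0.3 -22 6 116 50 36 12
tray
   -27 0.0455 -53 43 123 144 30 -78
   -27 0.08 -53 38 122 137 25 -70
   -27 0.12 -53 32 121 124 21 -56
   -27 0.17 -53 25 119 99 17 -29
   -27 0.22 -53 19 116 69 18 2
   -27 0.3 -53 11 109 41 27 33
   -19 0.0455 -57 43 121 127 31 -71
   -19 0.08 -57 38 121 118 28 -61
   -19 0.12 -57 32 119 105 25 -46
   -19 0.17 -57 26 117 86 24 -25
   -19 0.22 -57 20 114 67 26 -5
   -19 0.3 -57 12 108 47 34 19
```

```bash
sed -i 's/^AL=.*/AL=40/' h.py; cat >> h.py <<'E'
def go(x,y,z,az,feed=None,world=False):
    g=np.array([x,y,z]) if world else W(x,y,z)
    M=R(az-90,AL);p=tcp_for(g,M[:,2])
    arm.move_to(p,M) if feed is None else arm.move_l(p,M,feed=feed)
E
python3 - <<'E'
from h import *
s=lambda q:"None" if q is None else " ".join(f"{v:.0f}" for v in q)
for x,z,a in ((-.08,.3,8),(-.08,.22,8),(-.08,.14,8),(-.08,.14,-11),(-.04,.09,-11),(0,.0455,-11),(0,.071,-11),(-.05,.11,-11),(-.07,.13,8)): print(x,z,a,s(ik(W(x,0,z),a,AL)[0]))
for a in (-8,8):
  for z in (.3,.2,.12,.0455): print("tray",a,z,s(ik(np.array([.479,-.372,z]),a,AL)[0]))
p=arm.current_ee_pos();h=W(-.1,0,.25);arm.move_l(h,feed=.25)
go(-.08,0,.3,8);st("high")
arm.grip(.06)
for z in (.22,.14): go(-.08,0,z,8)
go(-.08,0,.14,-11);st("pre");print(np.round(arm.current_joint_positions()))
sc=arm.snapshot("scene");tp=arm.snapshot("top")
out=np.zeros((600,800,3),np.uint8);out[:,:400]=cv2.resize(sc[150:270,300:380],(400,600));out[:,400:]=cv2.resize(tp[150:270,266:346],(400,600))
cv2.imwrite("pics/pre.png",out[:,:,::-1])
E
```

```text
-0.08 0.3 8 -15 1 119 35 26 40
-0.08 0.22 8 -15 11 127 76 15 -3
-0.08 0.14 8 -15 25 134 138 22 -68
-0.08 0.14 -11 -1 25 133 202 19 -102
-0.04 0.09 -11 -2 35 130 194 25 -96
0 0.0455 -11 -3 42 126 191 27 -94
0 0.071 -11 -3 38 125 194 23 -96
-0.05 0.11 -11 -2 31 130 197 22 -98
-0.07 0.13 8 -14 27 133 140 23 -70
tray -8 0.3 -60 14 103 45 45 10
tray -8 0.2 -60 23 111 61 35 -10
tray -8 0.12 -60 32 115 80 31 -33
tray -8 0.0455 -60 42 117 100 31 -55
tray 8 0.3 -64 18 97 45 59 -4
tray 8 0.2 -64 26 104 53 50 -17
tray 8 0.12 -64 34 108 63 43 -31
tray 8 0.0455 -64 43 110 74 39 -46
high t 19.79 p [0.5144 0.0178 0.2856] F [ 1.   0.1 -0.8] w 0.0301 g 0.0
pre t 23.36 p [0.5137 0.0138 0.1259] F [-0.6 -0.5 -1.1] w 0.0602 g 0.0
[  -1.   25.  133.  201.   19. -102.]
```

View pics/pre.png

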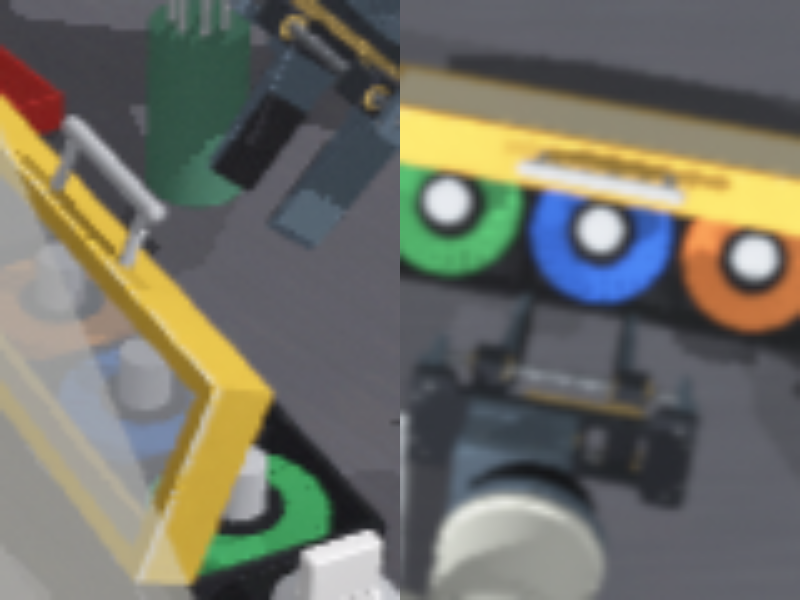

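Blue hub is centred at crop (600,230), i.e. top px ≈(306,196), and the fingers are lined up in front of it. Now grasp and lift.

```bash
python3 - <<'E'
from h import *
im=arm.snapshot("top")
w=cv2.inRange(cv2.cvtColor(im,cv2.COLOR_RGB2HSV),(0,0,185),(180,40,255))
c=biggest(w,(297,188,18,16));u,r=cv2.minEnclosingCircle(c);hub=onz("top",u,.049);print(u,r,hub,W(0,0,.049))
if np.linalg.norm(hub-W(0,0,.049))>.008: raise SystemExit("check")
hub=(hub+W(0,0,.049))/2;hx,hy=hub[:2]
a=np.radians(-11);d=np.array([np.cos(a),np.sin(a)])
def G(x,z,az=-11,feed=.12): go(hx+d[0]*x,hy+d[1]*x,z,az,feed,True)
G(-.08,.14);G(-.02,.069,feed=.15);G(0,.046,feed=.06);st("at")
arm.grip(0);st("grip")
G(0,.052,feed=.05);st("up6")
if arm.current_width()<.025: raise SystemExit("missed")
G(-.001,.074,feed=.08);G(-.05,.115,feed=.12);st("out")
sc=arm.snapshot("scene");cv2.imwrite("pics/out.png",cv2.resize(sc[130:290,260:420],(640,640))[:,:,::-1])
E
```

```text
(305.5, 195.5) 3.8079864978790283 [0.5781959  0.00070048 0.049     ] [5.8e-01 5.0e-04 4.9e-02]
at t 25.18 p [ 0.5907 -0.0017  0.0313] F [0.  0.9 0.3] w 0.0598 g 0.0
grip t 25.76 p [ 0.591  -0.0017  0.0317] F [-1.4  1.3  1.7] w 0.029 g 30.0
up6 t 26.02 p [ 0.5909 -0.0017  0.0379] F [ 0.4  0.5 -3.6] w 0.0292 g 30.0
out t 27.13 p [0.5425 0.0078 0.1006] F [ 0.4 -0.1 -2.7] w 0.0294 g 30.0
```

View pics/out.png

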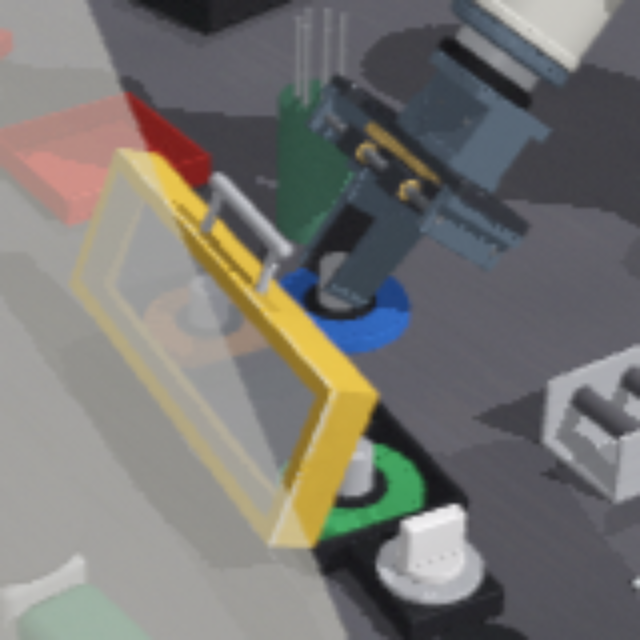

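The disc is held flat and clear of the lid. Carry it over the tin and place it.

```bash
python3 - <<'E'
from h import *
go(-.085,0,.14,-11,.12)
go(-.085,0,.145,0);go(-.085,0,.15,8)
for z in (.19,.23,.27): go(-.085,0,z,8)
st("high")
T=np.array([.479,-.372]);S=W(-.085,0,0)[:2]
for f in (.33,.67,1): go(*(S+(T-S)*f),.27,8,None,True)
st("over")
for z in (.2,.14,.09): go(*T,z,8,None,True)
im=arm.snapshot("top");h=cv2.cvtColor(im,cv2.COLOR_RGB2HSV)
go(*T,.06,8,.08,True);go(*T,.0475,8,.04,True);st("low")
sc=arm.snapshot("scene")
b=cv2.resize(sc[110:210,230:390],(640,400));cv2.imwrite("pics/low.png",b[:,:,::-1])
E
```

```text
high t 30.77 p [0.5084 0.0192 0.255 ] F [ 0.1  0.4 -2.1] w 0.0294 g 30.0
over t 32.62 p [ 0.4913 -0.3694  0.2553] F [ 1.   0.8 -3.2] w 0.0293 g 30.0
low t 34.7 p [ 0.4909 -0.3702  0.0328] F [-0.1 -0.9 -3.7] w 0.0293 g 30.0
```

View pics/low.png

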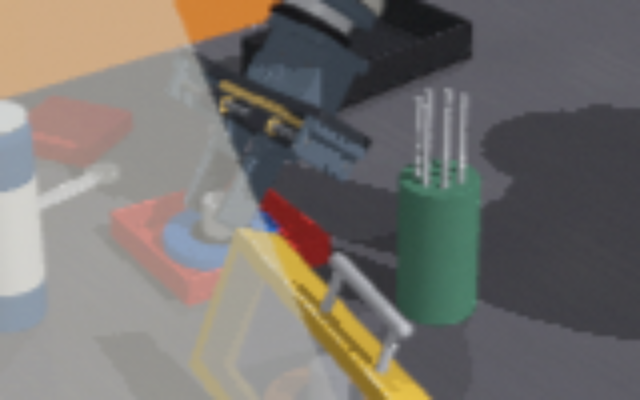

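The disc sits flat inside the tray at crop (205,235). Lower until contact, release, retract, and check numerically.

```bash
python3 - <<'E'
from h import *
T=np.array([.479,-.372])
for z in (.0465,.0455,.0445,.0435):
    go(*T,z,8,.03,True);f=arm.current_force()[2];print(z,round(f,1))
    if f>1: break
arm.grip(.055);arm.sleep(.2);st("rel")
M=arm.current_tool_rot();p=arm.current_ee_pos();arm.move_l(p-M[:,2]*.12,feed=.15)
go(.40,-.42,.3,8,None,True);arm.sleep(.3);st("away")
im=arm.snapshot("top");h=cv2.cvtColor(im,cv2.COLOR_RGB2HSV)
w=cv2.inRange(h,(100,120,60),(125,255,255));c=biggest(w,(385,195,55,55))
u,r=cv2.minEnclosingCircle(c);print("disc",u,r,onz("top",u,.017),cv2.contourArea(c))
e=cv2.fitEllipse(c);print(e)
E
```

```text
0.0465 -1.8
0.0455 8.5
rel t 36.03 p [ 0.491  -0.3703  0.0311] F [-0.5 -0.6  0.2] w 0.0551 g 0.0
away t 37.99 p [ 0.412  -0.4179  0.2847] F [-0.7 -0.3  0.1] w 0.0552 g 0.0
disc (409.5, 222.5) 13.729630470275879 [ 0.47865501 -0.36997546  0.017     ] 538.0
((409.6380615234375, 222.5408172607422), (25.57946014404297, 26.88735008239746), 89.77882385253906)
```

```bash
python3 - <<'E'
from rig import arm
print(arm.sign_off(), arm.current_t())
E
```

```text
the job is handed in; nothing more can be done
the job is handed in; nothing more can be done
```

The job is handed in at about 38 s of the 64 s allowed: the knob is turned to its unlocked stop, the lid is open, and the blue disc lies flat in the reject tray about 2 mm off centre by the camera. The sign-off returned no verdict, and I did not measure the lid, the other discs or the bystanders again after placing the disc.

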